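Counterweigh a bowl of chocolate drops on a two-pan balance

TASK

The bowl of chocolate drops on the two-pan balance weighs 300 g. Take the 200 g and the 100 g weight (the middle-sized and the smallest of the three knobbed steel weights on the counter) and stand both upright, side by side, in the empty pan, so that the beam comes to rest level.

Things in the scene. Friction and masses are not known exactly. Their poses are not given: they have to be found in the camera images.
- weight_200: 200 g weight, the middle in size of three alike on the counter to the right: upright steel cylinder, 30 mm across, 36 mm tall, then a narrow neck and a knob 18 mm across (44 to 49 mm above the foot; top at 51 mm). Origin: centre of its underside, z up. Not needed: the largest weight (41 mm across, 63 mm tall), a steel ring cutter, a conical steel nozzle.
- weight_100: 100 g weight, the smallest of the three: upright steel cylinder, 24 mm across, 28 mm tall, then a narrow neck and a knob 15 mm across (36 to 41 mm above the foot; top at 43 mm). Origin: centre of its underside, z up.
- pan_top (a point): Centre of the upper face of the empty (right) pan: level steel dish, flat over 140 mm, 154 mm across its 4 mm high rim. Face 126 mm above the counter at the start, 105 mm when the beam is level; about 3 N pushes it down, by 42 mm at most. y: along the beam to the other pan, 280 mm off, with the bowl (117 mm across, 45 mm tall); x: level, away from the robot. A dial plate between, up to 126 mm.
- beam (a joint): Angle of the balance beam (rad): 0 with the bowl's pan fully down (as at the start), 0.15 level, 0.3 with the other pan fully down. It swings freely, lightly damped, and settles in about a second; 100 g too little or too much holds it at a stop. The pans stay horizontal.
There are look-alikes about, which are no part of the job. Leave any blue or red look-alike of the weight_200 alone.

How it is judged:
At the end, for the whole second after the job is handed in: The 200 g and the 100 g weight both stand upright (within 10 degrees) on the flat of the empty pan, each with its centre within 60 mm of the pan's centre and neither on top of anything else, and the beam rests level: its angle stays between 0.11 and 0.19 rad (0.15 is level) (value of joint beam between 0.11 and 0.19 rad and horizontal distance between each of weight_200, weight_100 and pan_top below 0.06 m and z of weight_200 in the frame of pan_top between -0.006 and 0.01 m and z of weight_100 in the frame of pan_top between -0.006 and 0.01 m and angle between each of weight_200, weight_100's own z axis and vertical below 0.18 rad); the robot touches nothing.
It also fails if it takes over 54 s, if anything falls off the work surface, if the arm or the gripper's body presses on something with over 40 N, if the wrist force passes 120 N, or if a joint passes its speed limit or range.

ROBOT

A 7-joint arm with a two-finger parallel gripper is mounted at the origin on a cart in front of the work surface, level with it; the furniture and walls round the work are solid. World frame = base frame: x ahead of the robot, y to its left, z up, the work surface at z = 0. Lengths are in m, angles in rad, forces in N, time in s.
With the tool pointing down it reaches from about 0.4 to 0.85 m from the base axis. Payload 10.4 kg.
Tool frame: the origin (TCP) lies at the centre of the arm's flange, where the gripper is bolted on; the fingertips stand 173 mm ahead of it and the grasp point (between the pads) lies 155 mm ahead of it (arm.tips_ahead is the distance from the TCP to the fingertips, in m); z points along the fingers, y is the line along which they close (so a half turn about z gives the same grasp; the last joint's range is limited). The gripper opens to 85 mm and grips with 20 to 120 N. Pads are 22 mm wide; open, the fingers measure 114 mm over their backs; the gripper's body (76 mm by 85 mm) begins 54 mm behind the grasp point. The pads swing forward as they close: fully open they stand 13 mm farther back than shut.
Start: joints at [-1.156, 0.332, -0.065, 1.46, 0.022, 1.35, -0.088], TCP at [0.265, 0.566, 0.405] pointing down, gripper open.
Joint ranges: [-2.6, 2.6], [-0.5, 2.12], [-1.47, 1.34], [0.16, 2.42], [-1.27, 4.41], [0.06, 2.06], [-2.6, 2.6]. Speed limits (rad/s): [2.22, 2.22, 2.79, 2.79, 3.14, 3.14, 3.14].

INTERFACE

Orientations are given as a rotation vector (axis times angle).
In Python, from rig import arm, viewer, job gives the robot as it stands.
- The arm moves only by the tool move_arm, never from a script. Its argument "moves" is a list of rows, each an object with "slide": the shift along the world's x, y, z scaled (see below), a list of three; "dr": the turn, a rotation vector about the world's x, y, z scaled (see below), a list of three; "claw": the opening, from 0 (shut) to 1 (fully open). A call has 1 to 8 rows; each row shifts and turns the commanded pose from where the row before left it; what a row does not reach is not made up. The controller multiplies each number of a shift by 0.25 m and each number of a turn by pi/4 rad. A row lasts 1/12 s, in which the tool goes at most 41.7 mm and 7.16 degrees, less where a joint would pass 70% of its speed; a pose out of reach is approached as far as the arm can. A call with a number of a shift or a turn outside -1 to 1 is refused whole. A call with a gripper value outside its range is refused whole. The fingers move at their own pace and stop on an object; "newtons" is the grip in N (left out, the last holds). Time passes only in rows, so rows that do not move let the fingers close. It gives the time, the measured TCP pose, the force, the opening and the grip force at its end, in the units of the state.
- arm.get_obs(): the state, without advancing time (a new reading comes with each control period).
- viewer.camera(name): name is "scene" or "top"; returns a dict with "img" (480x640x3 uint8, red, green, blue), "vertical_fov" (degrees; the focal length in pixels is half the picture's height over the tangent of half this angle, whatever the lens; pixels are square), "cx", "cy" (the principal point, pixels), "R" (3x3) and "t" (3): a world point X has camera coordinates R X + t. Camera axes: x right, y down, z forward; pixel columns grow to the right and rows downward; lengths in m; the calibration is good to about 2 mm. A picture is of the moment at which its call begins. There is no depth.
- job.close_job(): hands the job in; it is judged then, once.
Trained networks look in a picture, given as the dict that the camera call returned (one of the last four; its "shot" number tells which), for a name from the list of things; names that differ only in an ending like _2 or _b are one class to them, and where a whole thing is asked for, a point or a joint stands for the part that bears it (a point fixed in the world has none). Each returns a list of dicts, best first, with "confidence" (0 to 1); they miss things now and then, are a little off and sometimes report something else, mostly with a low value. They report only what shows in the picture. A call takes as long as a camera call. They do not tell look-alikes from the thing itself.
- viewer.search_frame(picture, target): "extent" ([left, top, width, height] as shares, 0 to 1, of the picture: columns of its width, rows of its height, round what is visible of it).
The state is a dict: "clock": time; "joint_pos": joint angles; "joint_velocities": joint speeds; "joint_efforts": joint torques, N m; "position": TCP position; "ee_rot": TCP orientation; "force": force on the tool from outside, world axes, zero at the start; "torque": the same for the moment, N m; "finger_gap": finger opening in m; "grasp_force": force on a finger pad.
Only numpy, scipy, OpenCV 4.12 (cv2) and the standard library are available. Lean on these libraries where they do the work, as an engineer would, in place of code of your own. Each camera call takes 0.05 s, during which the arm holds its last target. There are 200 camera calls.

## Working session

There is one attempt and no reset: what is moved stays moved. The work goes in short steps, Python scripts to look and compute and a tool call to move; the robot and the scene stay as the last step left them, time stands still between calls to the robot, and variables do not carry over. Pictures are saved under pics/ and viewed, at most 10 in all, crops included, and the job is handed in when it is done.

Besides the shell and the picture viewer there is one more tool, called after ">>>" as name(argument=value, ...), one argument or row to a line, values as JSON. move_arm: Moves the arm, as the interface text tells. Its arguments: {"type":"object","properties":{"moves":{"type":"array","items":{"type":"object","properties":{"slide":{"type":"array","items":{"type":"number","minimum":-1,"maximum":1}},"dr":{"type":"array","items":{"type":"number","minimum":-1,"maximum":1}},"claw":{"type":"number"}}}},"newtons":{"type":"number"}},"required":["moves"]}

```bash
mkdir -p pics; cat > h.py <<'E'
import numpy as np, cv2
from rig import arm, viewer, job
def K(p):
    f=240/np.tan(np.radians(p["vertical_fov"])/2); return f
def ray(p,u,v,z):
    f=K(p);R=np.array(p["R"]);t=np.array(p["t"]);d=R.T@np.array([(u-p["cx"])/f,(v-p["cy"])/f,1]);c=-R.T@t
    return c+d*(z-c[2])/d[2]
def proj(p,X):
    f=K(p);x=np.array(p["R"])@np.array(X)+np.array(p["t"]);return [f*x[0]/x[2]+p["cx"],f*x[1]/x[2]+p["cy"]]
E
python3 - <<'E'
from h import *
np.set_printoptions(precision=3,suppress=True)
ims=[]
for n in("scene","top"):
    p=viewer.camera(n);im=p["img"][:,:,::-1].copy();cv2.imwrite(f"pics/{n}0.png",im)
    print(n,p["vertical_fov"],p["cx"],p["cy"],-np.array(p["R"]).T@np.array(p["t"]))
    for t in("weight_200","weight_100","pan_top"):
        for d in viewer.search_frame(p,t):
            l,a,w,h=np.array(d["extent"])*[640,480,640,480];print(t,round(d["confidence"],2),np.array([l,a,w,h]).round(1),ray(p,l+w/2,a+h/2,.02))
print(arm.get_obs())
E
```

```text
scene 44.23049137408047 321.8521045423281 247.3251261850564 [-0.087 -0.784  0.877]
weight_200 0.9 [377.5 340.1  18.1  25.6] [ 0.457 -0.385  0.02 ]
weight_200 0.84 [407.  322.5  18.3  25.1] [ 0.528 -0.397  0.02 ]
weight_200 0.69 [375.4 374.9  17.6  25.5] [ 0.398 -0.431  0.02 ]
weight_200 0.66 [301.5 303.7  14.5  22.3] [ 0.421 -0.22   0.02 ]
weight_100 0.9 [377.5 340.1  18.1  25.6] [ 0.457 -0.385  0.02 ]
weight_100 0.84 [407.  322.5  18.3  25.1] [ 0.528 -0.397  0.02 ]
weight_100 0.69 [375.4 374.9  17.6  25.5] [ 0.398 -0.431  0.02 ]
weight_100 0.66 [301.5 303.7  14.5  22.3] [ 0.421 -0.22   0.02 ]
pan_top 0.96 [268.6 168.3  77.1  45.1] [0.694 0.072 0.02 ]
pan_top 0.15 [300.  302.8  13.7  25.2] [ 0.418 -0.218  0.02 ]
top 54.851836311005734 315.233219497808 245.32370833857092 [ 0.344 -0.146  1.076]
weight_200 0.71 [408.6 312.2  17.6  13.9] [ 0.389 -0.372  0.02 ]
weight_200 0.62 [419.5 279.    9.   14.9] [ 0.463 -0.39   0.02 ]
weight_200 0.52 [434.6 312.4  18.3   8.1] [ 0.396 -0.432  0.02 ]
weight_200 0.46 [346.2 298.9  10.   10.3] [ 0.421 -0.223  0.02 ]
weight_100 0.71 [408.6 312.2  17.6  13.9] [ 0.389 -0.372  0.02 ]
weight_100 0.62 [419.5 279.    9.   14.9] [ 0.463 -0.39   0.02 ]
weight_100 0.52 [434.6 312.4  18.3   8.1] [ 0.396 -0.432  0.02 ]
weight_100 0.46 [346.2 298.9  10.   10.3] [ 0.421 -0.223  0.02 ]
pan_top 0.61 [229.5 185.2  74.   68. ] [ 0.618 -0.025  0.02 ]
{'clock': 0.4, 'joint_pos': array([-1.156,  0.332, -0.065,  1.46 ,  0.022,  1.35 , -0.089]), 'joint_velocities': array([-0.   , -0.002, -0.   , -0.001,  0.001, -0.   , -0.   ]), 'joint_efforts': array([ -0.   , -62.456,   0.049, -39.138,   0.016,   0.004,  -0.   ]), 'position': array([0.265, 0.566, 0.405]), 'ee_rot': array([-0.682, -3.067,  0.   ]), 'force': array([ 0.412, -0.155, -1.386]), 'torque': array([-0.042,  0.001, -0.004]), 'grasp_force': 0.0, 'finger_gap': 0.08550022525799539}
```

View pics/scene0.png

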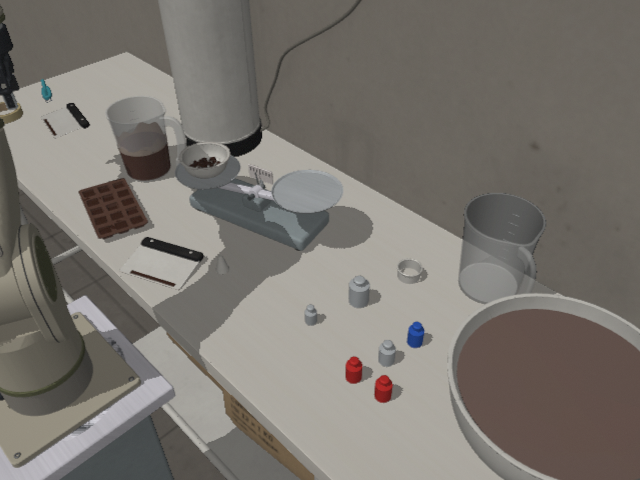

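View pics/top0.png

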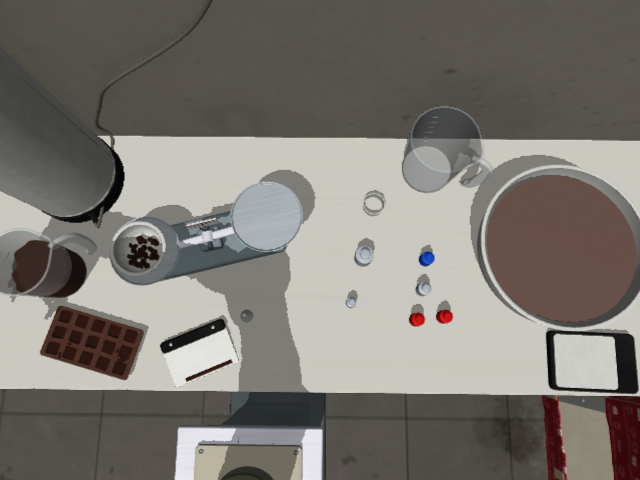

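The 200 g weight could be any of: grey at scene (387,352), blue (416,335), red (354,370) and red (384,388), or the big grey at (359,291). By the description it is the mid-size grey (387,352; top 424,288). The 100 g is the small grey at (311,315; top 350,299), not the nozzle at (222,262).

```bash
cat >> h.py <<'E'
def ring(x,y,z,r): 
    a=np.linspace(0,6.283,24);return [[x+r*np.cos(q),y+r*np.sin(q),z] for q in a]
DIM={"200":(.015,.036,.009,.044,.049,.051),"100":(.012,.028,.0075,.036,.041,.043)}
def pts(k,x,y,z0=0):
    r,h,kr,a,b,t=DIM[k]
    return ring(x,y,z0,r)+ring(x,y,z0+h,r)+ring(x,y,z0+a,kr)+ring(x,y,z0+b,kr)+ring(x,y,z0+t,kr*.6)
def bbox(p,P):
    q=np.array([proj(p,X) for X in P]);return np.r_[q.min(0),q.max(0)]
E
python3 - <<'E'
from h import *
from scipy.optimize import least_squares
np.set_printoptions(precision=4,suppress=True)
S=viewer.camera("scene");T=viewer.camera("top")
def near(p,n,u,v):
    b=[np.array(d["extent"])*[640,480,640,480] for d in viewer.search_frame(p,n)]
    b=min(b,key=lambda e:np.hypot(e[0]+e[2]/2-u,e[1]+e[3]/2-v));return np.r_[b[:2],b[:2]+b[2:]]
rows=[]
for k,n,us,ut in(("200","weight_200",(387,352),(424,288)),("100","weight_100",(311,315),(350,299))):
    bs,bt=near(S,n,*us),near(T,n,*ut)
    f=lambda x:np.r_[bbox(S,pts(k,*x))-bs,bbox(T,pts(k,*x))-bt]
    r=least_squares(f,[.45,-.3],loss="soft_l1");print(k,r.x,r.fun)
    c=[]
    for p,u in((S,us),(T,ut)):
        im=cv2.resize(p["img"][u[1]-25:u[1]+25,u[0]-33:u[0]+33,::-1],None,fx=6,fy=6)
        q=np.array([proj(p,X) for X in pts(k,*r.x)]);
        for s in range(5):
            cv2.polylines(im,[(((q[s*24:s*24+24]-[u[0]-33,u[1]-25]+.5)*6).astype(int))],True,(0,255,0),1)
        c.append(im)
    rows.append(np.hstack(c))
cv2.imwrite("pics/crop.png",np.vstack(rows))
for p,u in((S,(308,190)),(T,(266,218))):
    b=near(p,"pan_top",*u);
    g=least_squares(lambda x:bbox(p,ring(*x,.130,.077))-b,[.6,0]);print("pan",g.x,g.fun)
E
```

```text
200 [ 0.4597 -0.3849] [-0.757  -3.001   2.1714  0.7318 -6.097  -0.5227  1.7236  4.0213]
100 [ 0.4238 -0.2194] [ 2.4465  0.0401  2.3668  0.7409 -2.8123  0.4506 -5.1785  1.1848]
pan [ 0.5931 -0.0433] [ 0.8144  1.3209 -0.8127 -0.9858]
pan [ 0.5956 -0.0369] [-1.0844 -0.6618  1.0825  0.5883]
```

View pics/crop.png

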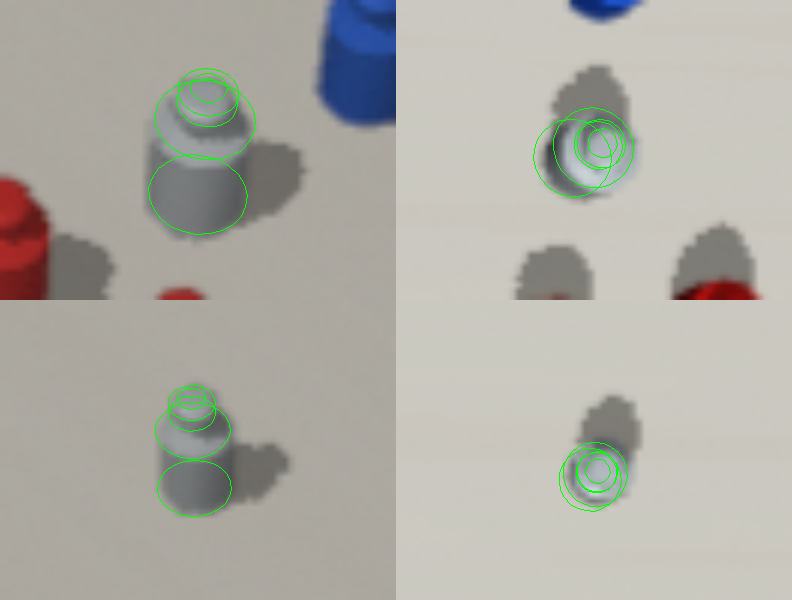

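>>> move_arm(
  moves=[
    {"slide": [0.06,-0.15,0],"dr": [0,0,-0.14],"claw": 0.7},
    {"slide": [0.06,-0.15,0],"dr": [0,0,-0.14],"claw": 0.7},
    {"slide": [0.06,-0.15,0],"dr": [0,0,-0.14],"claw": 0.7},
    {"slide": [0.06,-0.15,0],"dr": [0,0,-0.14],"claw": 0.7},
    {"slide": [0.06,-0.15,0],"dr": [0,0,-0.14],"claw": 0.7},
    {"slide": [0.06,-0.15,0],"dr": [0,0,-0.14],"claw": 0.7},
    {"slide": [0.06,-0.15,0],"dr": [0,0,-0.14],"claw": 0.7},
    {"slide": [0.06,-0.15,0],"dr": [0,0,-0.14],"claw": 0.7},
  ],
)

```text
clock: 1.47
position: [0.3852, 0.2641, 0.405]
ee_rot: [-1.929, -2.479, -0.001]
force: [1.7, 1.2, -0.2]
finger_gap: 0.0599
grasp_force: 0.0
```

>>> move_arm(
  moves=[
    {"slide": [0.03,-0.16,0],"dr": [0,0,-0.14],"claw": 0.7},
    {"slide": [0.03,-0.16,0],"dr": [0,0,-0.14],"claw": 0.7},
    {"slide": [0.03,-0.16,0],"dr": [0,0,-0.14],"claw": 0.7},
    {"slide": [0.03,-0.16,0],"dr": [0,0,-0.14],"claw": 0.7},
    {"slide": [0.03,-0.16,0],"dr": [0,0,-0.14],"claw": 0.7},
    {"slide": [0.03,-0.16,0],"dr": [0,0,-0.14],"claw": 0.7},
    {"slide": [0.03,-0.16,0],"dr": [0,0,-0.14],"claw": 0.7},
    {"slide": [0.03,-0.16,0],"dr": [0,0,-0.14],"claw": 0.7},
  ],
)

```text
clock: 2.13
position: [0.4447, -0.0561, 0.4051]
ee_rot: [2.802, 1.422, 0.002]
force: [0.9, 0.2, 0.3]
finger_gap: 0.0594
grasp_force: 0.0
```

>>> move_arm(
  moves=[
    {"slide": [0.007,-0.166,0],"dr": [0,0,-0.15],"claw": 0.7},
    {"slide": [0.007,-0.166,0],"dr": [0,0,-0.15],"claw": 0.7},
    {"slide": [0.007,-0.166,0],"dr": [0,0,-0.15],"claw": 0.7},
    {"slide": [0.007,-0.166,0],"dr": [0,0,-0.15],"claw": 0.7},
    {"slide": [0.007,-0.166,0],"dr": [0,0,-0.15],"claw": 0.7},
    {"slide": [0.007,-0.166,0],"dr": [0,0,-0.15],"claw": 0.7},
    {"slide": [0.007,-0.166,0],"dr": [0,0,-0.15],"claw": 0.7},
    {"slide": [0.007,-0.166,0],"dr": [0,0,-0.15],"claw": 0.7},
  ],
)

```text
clock: 2.8
position: [0.459, -0.3876, 0.405]
ee_rot: [3.141, -0.004, 0.002]
force: [0.6, 0.4, 0.2]
finger_gap: 0.0598
grasp_force: 0.0
```

>>> move_arm(
  moves=[
    {"slide": [0,0,-0.12],"claw": 0.7},
    {"slide": [0,0,-0.16],"claw": 0.7},
    {"slide": [0,0,-0.16],"claw": 0.7},
    {"slide": [0,0,-0.12],"claw": 0.7},
    {"slide": [0,0,0],"claw": 0.7},
  ],
)

```text
schema error: expected keys slide, dr, claw
```

```bash
python3 - <<'E'
from h import *
o=arm.get_obs();print(o["position"],o["ee_rot"],o["joint_pos"])
c=[]
for n in("scene","top"):
    p=viewer.camera(n);u=(387,340) if n=="scene" else (424,288)
    c.append(cv2.resize(p["img"][u[1]-50:u[1]+50,u[0]-66:u[0]+66,::-1],None,fx=3,fy=3))
cv2.imwrite("pics/c2.png",np.hstack(c))
E
```

```text
[ 0.45900414 -0.38764801  0.40496663] [ 3.14120891e+00 -3.66365441e-03  1.56061267e-03] [-0.07072076  0.36743325  0.8950409   1.56786346 -0.29207274  1.34604303
 -0.71612427]
```

View pics/c2.png

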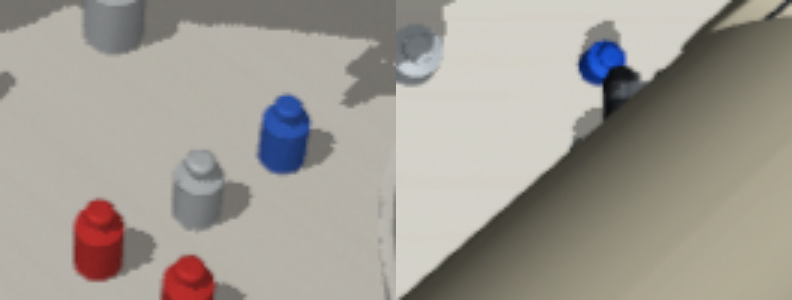

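The scene view shows the grey weight untouched between red and blue, with nothing below the gripper in the way. The row was refused because it lacked "dr", so I'm resending the descent.

>>> move_arm(
  moves=[
    {"slide": [0,0,-0.12],"dr": [0,0,0],"claw": 0.7},
    {"slide": [0,0,-0.16],"dr": [0,0,0],"claw": 0.7},
    {"slide": [0,0,-0.16],"dr": [0,0,0],"claw": 0.7},
    {"slide": [0,0,-0.16],"dr": [0,0,0],"claw": 0.7},
    {"slide": [0,0,-0.08],"dr": [0,0,0],"claw": 0.7},
    {"slide": [0,0,0],"dr": [0,0,0],"claw": 0.7},
  ],
)

```text
clock: 3.4
position: [0.458, -0.3842, 0.2302]
ee_rot: [-3.138, -0.005, 0.01]
force: [-0.4, -0.0, 0.7]
finger_gap: 0.0598
grasp_force: 0.0
```

```bash
python3 - <<'E'
from h import *
c=[]
p=viewer.camera("scene");u=(387,330)
cv2.imwrite("pics/c3.png",cv2.resize(p["img"][u[1]-65:u[1]+65,u[0]-80:u[0]+80,::-1],None,fx=4,fy=4))
E
```

```text
(no output)
```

View pics/c3.png

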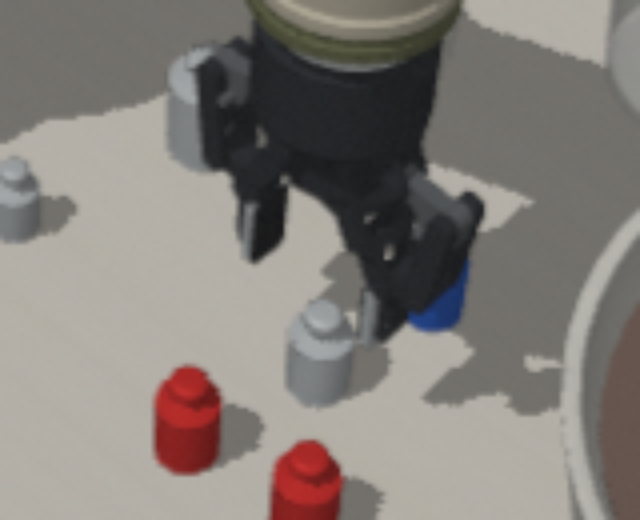

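The fingertips straddle the grey weight, left tip at about (262,258) and right tip at (375,340) in the crop, clear of blue and red. Next I descend and grip.

>>> move_arm(
  moves=[
    {"slide": [0,0,-0.1],"dr": [0,0,0],"claw": 0.7},
    {"slide": [0,0,-0.1],"dr": [0,0,0],"claw": 0.7},
    {"slide": [0,0,0],"dr": [0,0,0],"claw": 0.7},
    {"slide": [0,0,0],"dr": [0,0,0],"claw": 0.2},
    {"slide": [0,0,0],"dr": [0,0,0],"claw": 0.2},
    {"slide": [0,0,0],"dr": [0,0,0],"claw": 0.2},
    {"slide": [0,0,0],"dr": [0,0,0],"claw": 0.2},
    {"slide": [0,0,0],"dr": [0,0,0],"claw": 0.2},
  ],
  newtons=30,
)

```text
clock: 4.12
position: [0.4596, -0.3868, 0.1875]
ee_rot: [3.14, 0.003, 0.005]
force: [-1.2, 1.0, 7.2]
finger_gap: 0.0288
grasp_force: 29.2
```

>>> move_arm(
  moves=[
    {"slide": [0,0,0.06],"dr": [0,0,0],"claw": 0.2},
    {"slide": [0,0,0.12],"dr": [0,0,0],"claw": 0.2},
    {"slide": [0,0,0.16],"dr": [0,0,0],"claw": 0.2},
    {"slide": [0,0,0.16],"dr": [0,0,0],"claw": 0.2},
    {"slide": [0,0,0.16],"dr": [0,0,0],"claw": 0.2},
    {"slide": [0,0,0.1],"dr": [0,0,0],"claw": 0.2},
    {"slide": [0.04,0.08,0],"dr": [0,0,0],"claw": 0.2},
    {"slide": [0.06,0.13,0],"dr": [0,0,0],"claw": 0.2},
  ],
)

```text
clock: 4.78
position: [0.4815, -0.3369, 0.3791]
ee_rot: [3.138, -0.009, 0.007]
force: [0.8, 0.4, -1.8]
finger_gap: 0.0289
grasp_force: 30.3
```

>>> move_arm(
  moves=[
    {"slide": [0.06,0.13,0],"dr": [0,0,0],"claw": 0.2},
    {"slide": [0.07,0.14,0],"dr": [0,0,0],"claw": 0.2},
    {"slide": [0.07,0.14,0],"dr": [0,0,0],"claw": 0.2},
    {"slide": [0.07,0.14,0],"dr": [0,0,0],"claw": 0.2},
    {"slide": [0.07,0.14,0],"dr": [0,0,0],"claw": 0.2},
    {"slide": [0.07,0.14,0],"dr": [0,0,0],"claw": 0.2},
    {"slide": [0.07,0.14,0],"dr": [0,0,0],"claw": 0.2},
    {"slide": [0.07,0.14,0],"dr": [0,0,0],"claw": 0.2},
  ],
)

```text
clock: 5.45
position: [0.6216, -0.0544, 0.3771]
ee_rot: [-3.141, -0.002, -0.003]
force: [0.2, -1.4, -1.8]
finger_gap: 0.0289
grasp_force: 30.3
```

>>> move_arm(
  moves=[
    {"slide": [0,0.06,-0.08],"dr": [0,0,0],"claw": 0.2},
    {"slide": [0,0,-0.1],"dr": [0,0,0],"claw": 0.2},
    {"slide": [0,0,0],"dr": [0,0,0],"claw": 0.2},
    {"slide": [0,0,0],"dr": [0,0,0],"claw": 0.2},
  ],
)

```text
clock: 5.78
position: [0.621, -0.0415, 0.3307]
ee_rot: [3.141, 0.002, -0.002]
force: [0.1, -0.8, -1.8]
finger_gap: 0.029
grasp_force: 30.3
```

```bash
python3 - <<'E'
from h import *
o=arm.get_obs();print(o["position"],o["ee_rot"],o["finger_gap"],o["force"])
p=viewer.camera("scene");u=(308,170)
for d in viewer.search_frame(p,"pan_top"): print(d)
x,y,z=o["position"]
im=p["img"].copy()
q=np.array([proj(p,X) for X in pts("200",x,y,z-.187)]+[proj(p,X) for X in ring(.594,-.04,.130,.077)])
for s in range(6): cv2.polylines(im,[(q[s*24:s*24+24]*8).astype(int)],True,(0,255,0),1,shift=3)
cv2.imwrite("pics/c4.png",cv2.resize(im[u[1]-65:u[1]+65,u[0]-80:u[0]+80,::-1],None,fx=4,fy=4))
E
```

```text
[ 0.62095462 -0.04149223  0.33069947] [ 3.14080803e+00  1.96996626e-03 -1.69756793e-03] 0.028961973375104765 [ 0.10779725 -0.83578093 -1.78106492]
{'extent': [0.4231, 0.3525, 0.1128, 0.0906], 'confidence': 0.57}
```

View pics/c4.png

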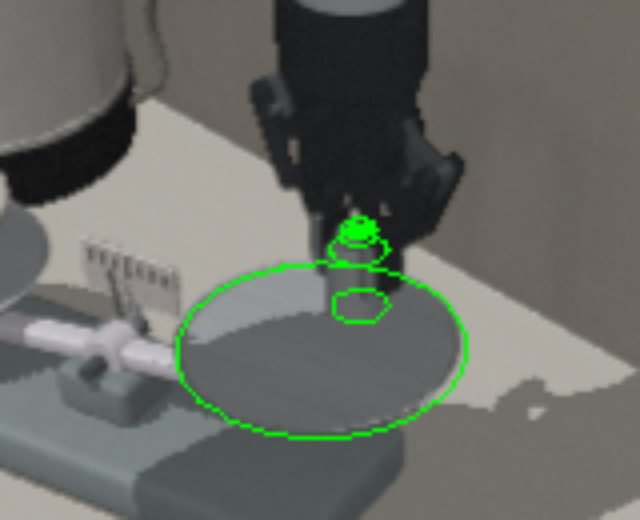

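The weight hangs in the fingers, its foot at crop (360,305), above the back half of the pan. The pan rim outline fits, so I lower it.

>>> move_arm(
  moves=[
    {"slide": [0,0,-0.03],"dr": [0,0,0],"claw": 0.2},
    {"slide": [0,0,-0.025],"dr": [0,0,0],"claw": 0.2},
    {"slide": [0,0,-0.01],"dr": [0,0,0],"claw": 0.2},
    {"slide": [0,0,0],"dr": [0,0,0],"claw": 0.2},
    {"slide": [0,0,0],"dr": [0,0,0],"claw": 0.2},
  ],
)

```text
clock: 6.3
position: [0.6214, -0.0412, 0.3136]
ee_rot: [3.141, 0.003, -0.0]
force: [-0.1, 0.4, -1.7]
finger_gap: 0.029
grasp_force: 30.3
```

>>> move_arm(
  moves=[
    {"slide": [0,0,-0.006],"dr": [0,0,0],"claw": 0.2},
    {"slide": [0,0,0],"dr": [0,0,0],"claw": 0.2},
    {"slide": [0,0,0],"dr": [0,0,0],"claw": 0.2},
  ],
)

```text
clock: 6.55
position: [0.6215, -0.0412, 0.3122]
ee_rot: [3.141, 0.003, 0.001]
force: [0.2, -1.8, 1.2]
finger_gap: 0.0291
grasp_force: 30.5
```

>>> move_arm(
  moves=[
    {"slide": [0,0,-0.006],"dr": [0,0,0],"claw": 0.2},
    {"slide": [0,0,0],"dr": [0,0,0],"claw": 0.2},
    {"slide": [0,0,0],"dr": [0,0,0],"claw": 0.2},
  ],
)

```text
clock: 6.8
position: [0.6215, -0.0411, 0.3106]
ee_rot: [3.141, 0.003, 0.001]
force: [0.9, -1.9, 0.2]
finger_gap: 0.0291
grasp_force: 30.5
```

>>> move_arm(
  moves=[
    {"slide": [0,0,0.005],"dr": [0,0,0],"claw": 0.2},
    {"slide": [0,0,0],"dr": [0,0,0],"claw": 0.4},
    {"slide": [0,0,0],"dr": [0,0,0],"claw": 0.5},
    {"slide": [0,0,0],"dr": [0,0,0],"claw": 0.6},
    {"slide": [0,0,0],"dr": [0,0,0],"claw": 0.6},
    {"slide": [0,0,0.08],"dr": [0,0,0],"claw": 0.6},
    {"slide": [0,0,0.15],"dr": [0,0,0],"claw": 0.6},
    {"slide": [0,0,0.15],"dr": [0,0,0],"claw": 0.6},
  ],
)

```text
clock: 7.47
position: [0.621, -0.0407, 0.4069]
ee_rot: [3.141, 0.003, -0.004]
force: [2.2, 0.4, 0.3]
finger_gap: 0.0514
grasp_force: 0.0
```

>>> move_arm(
  moves=[
    {"slide": [-0.1,-0.09,0],"dr": [0,0,0],"claw": 0.65},
    {"slide": [-0.1,-0.09,0],"dr": [0,0,0],"claw": 0.65},
    {"slide": [-0.1,-0.09,0],"dr": [0,0,0],"claw": 0.65},
    {"slide": [-0.1,-0.09,0],"dr": [0,0,0],"claw": 0.65},
    {"slide": [-0.1,-0.09,0],"dr": [0,0,0],"claw": 0.65},
    {"slide": [-0.1,-0.09,0],"dr": [0,0,0],"claw": 0.65},
    {"slide": [-0.1,-0.09,0],"dr": [0,0,0],"claw": 0.65},
    {"slide": [-0.09,-0.09,-0.04],"dr": [0,0,0],"claw": 0.65},
  ],
)

```text
clock: 8.13
position: [0.4227, -0.2223, 0.3978]
ee_rot: [-3.141, -0.003, -0.004]
force: [0.4, -0.7, 0.8]
finger_gap: 0.0555
grasp_force: 0.0
```

>>> move_arm(
  moves=[
    {"slide": [0,0,-0.14],"dr": [0,0,0],"claw": 0.65},
    {"slide": [0,0,-0.16],"dr": [0,0,0],"claw": 0.65},
    {"slide": [0,0,-0.16],"dr": [0,0,0],"claw": 0.65},
    {"slide": [0,0,-0.16],"dr": [0,0,0],"claw": 0.65},
    {"slide": [0,0,-0.06],"dr": [0,0,0],"claw": 0.65},
    {"slide": [0,0,0],"dr": [0,0,0],"claw": 0.65},
    {"slide": [0,0,0],"dr": [0,0,0],"claw": 0.65},
  ],
)

```text
clock: 8.72
position: [0.4238, -0.2212, 0.2268]
ee_rot: [3.141, 0.002, -0.002]
force: [-0.2, -0.9, 0.6]
finger_gap: 0.0555
grasp_force: 0.0
```

```bash
python3 - <<'E'
from h import *
p=viewer.camera("scene");im=p["img"].copy()
q=np.array([proj(p,X) for X in pts("200",.621,-.041,.126)])
for s in range(5): cv2.polylines(im,[(q[s*24:s*24+24]*8).astype(int)],True,(0,255,0),1,shift=3)
cv2.imwrite("pics/c5.png",cv2.resize(im[140:340,230:430,::-1],None,fx=3,fy=3))
E
```

```text
(no output)
```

View pics/c5.png

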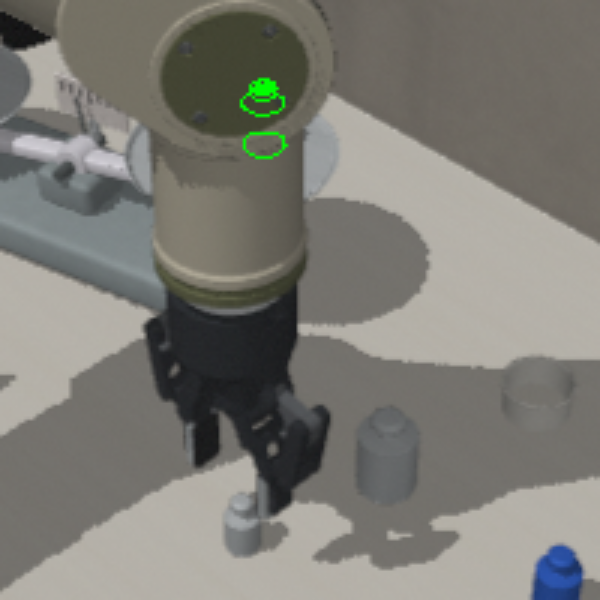

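The fingers straddle the small grey weight (crop 243,525), and the large weight at (388,455) is clear. The arm hides the pan in this view. I descend and grip.

>>> move_arm(
  moves=[
    {"slide": [0,0,-0.1],"dr": [0,0,0],"claw": 0.65},
    {"slide": [0,0,-0.09],"dr": [0,0,0],"claw": 0.65},
    {"slide": [0,0,0],"dr": [0,0,0],"claw": 0.65},
    {"slide": [0,0,0],"dr": [0,0,0],"claw": 0.15},
    {"slide": [0,0,0],"dr": [0,0,0],"claw": 0.15},
    {"slide": [0,0,0],"dr": [0,0,0],"claw": 0.15},
    {"slide": [0,0,0],"dr": [0,0,0],"claw": 0.15},
    {"slide": [0,0,0],"dr": [0,0,0],"claw": 0.15},
  ],
  newtons=25,
)

```text
clock: 9.43
position: [0.4248, -0.2214, 0.1812]
ee_rot: [3.141, 0.003, 0.005]
force: [-1.4, 1.0, 10.0]
finger_gap: 0.023
grasp_force: 24.0
```

>>> move_arm(
  moves=[
    {"slide": [0,0,0.06],"dr": [0,0,0],"claw": 0.15},
    {"slide": [0,0,0.12],"dr": [0,0,0],"claw": 0.15},
    {"slide": [0,0,0.16],"dr": [0,0,0],"claw": 0.15},
    {"slide": [0,0,0.16],"dr": [0,0,0],"claw": 0.15},
    {"slide": [0,0,0.16],"dr": [0,0,0],"claw": 0.15},
    {"slide": [0,0,0.16],"dr": [0,0,0],"claw": 0.15},
    {"slide": [0,0,0],"dr": [0,0,0],"claw": 0.15},
  ],
)

```text
clock: 10.02
position: [0.4248, -0.2231, 0.3919]
ee_rot: [-3.141, -0.0, -0.018]
force: [1.1, 0.2, -0.0]
finger_gap: 0.0228
grasp_force: 25.1
```

```bash
python3 - <<'E'
from h import *
c=[]
for n,u in(("scene",(308,185)),("top",(266,218))):
    p=viewer.camera(n);im=p["img"].copy()
    q=np.array([proj(p,X) for X in pts("200",.621,-.041,.126)])
    for s in range(5): cv2.polylines(im,[(q[s*24:s*24+24]*8).astype(int)],True,(0,255,0),1,shift=3)
    c.append(cv2.resize(im[u[1]-60:u[1]+60,u[0]-66:u[0]+66,::-1],None,fx=3,fy=3))
cv2.imwrite("pics/c6.png",np.hstack(c))
E
```

```text
(no output)
```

View pics/c6.png

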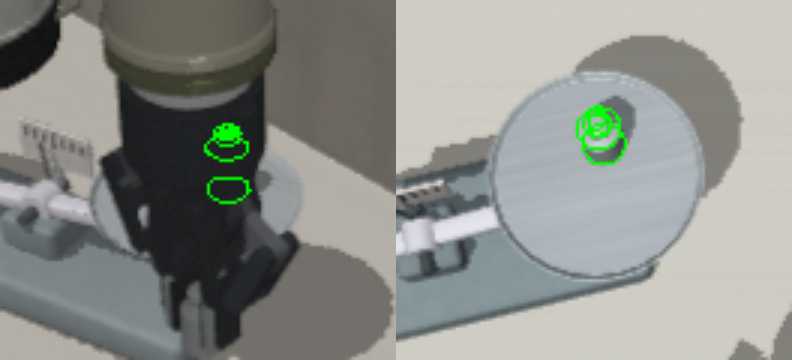

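The top view shows the 200 g standing upright at crop (600,130), matching its predicted outline inside the pan. The gripper holds the 100 g. Next I carry it to the near half of the pan.

>>> move_arm(
  moves=[
    {"slide": [0.05,0.06,0],"dr": [0,0,0],"claw": 0.15},
    {"slide": [0.07,0.09,0],"dr": [0,0,0],"claw": 0.15},
    {"slide": [0.08,0.1,0],"dr": [0,0,0],"claw": 0.15},
    {"slide": [0.08,0.1,0],"dr": [0,0,0],"claw": 0.15},
    {"slide": [0.08,0.1,0],"dr": [0,0,0],"claw": 0.15},
    {"slide": [0.08,0.1,0],"dr": [0,0,0],"claw": 0.15},
    {"slide": [0.08,0.1,0],"dr": [0,0,0],"claw": 0.15},
    {"slide": [0.05,0.07,0],"dr": [0,0,0],"claw": 0.15},
  ],
)

```text
clock: 10.78
position: [0.5678, -0.0374, 0.3822]
ee_rot: [3.141, 0.007, -0.004]
force: [0.7, -0.8, -0.3]
finger_gap: 0.023
grasp_force: 25.1
```

>>> move_arm(
  moves=[
    {"slide": [0,0,-0.08],"dr": [0,0,0],"claw": 0.15},
    {"slide": [0,0,-0.1],"dr": [0,0,0],"claw": 0.15},
    {"slide": [0,0,-0.08],"dr": [0,0,0],"claw": 0.15},
    {"slide": [0,0,0],"dr": [0,0,0],"claw": 0.15},
    {"slide": [0,0,0],"dr": [0,0,0],"claw": 0.15},
  ],
)

```text
clock: 11.2
position: [0.566, -0.0408, 0.3179]
ee_rot: [3.14, 0.002, -0.006]
force: [-0.5, 0.1, -0.5]
finger_gap: 0.0228
grasp_force: 25.1
```

>>> move_arm(
  moves=[
    {"slide": [0,0,-0.03],"dr": [0,0,0],"claw": 0.15},
    {"slide": [0,0,-0.016],"dr": [0,0,0],"claw": 0.15},
    {"slide": [0,0,-0.01],"dr": [0,0,0],"claw": 0.15},
    {"slide": [0,0,-0.01],"dr": [0,0,0],"claw": 0.15},
    {"slide": [0,0,-0.01],"dr": [0,0,0],"claw": 0.15},
    {"slide": [0,0,-0.01],"dr": [0,0,0],"claw": 0.15},
    {"slide": [0,0,-0.01],"dr": [0,0,0],"claw": 0.15},
    {"slide": [0,0,-0.01],"dr": [0,0,0],"claw": 0.15},
  ],
)

```text
clock: 11.87
position: [0.5665, -0.041, 0.2927]
ee_rot: [3.142, 0.003, 0.001]
force: [-0.2, -0.1, -0.6]
finger_gap: 0.0227
grasp_force: 25.1
```

>>> move_arm(
  moves=[
    {"slide": [0,0,-0.01],"dr": [0,0,0],"claw": 0.15},
    {"slide": [0,0,-0.01],"dr": [0,0,0],"claw": 0.15},
    {"slide": [0,0,0],"dr": [0,0,0],"claw": 0.15},
    {"slide": [0,0,0],"dr": [0,0,0],"claw": 0.15},
    {"slide": [0,0,0],"dr": [0,0,0],"claw": 0.15},
    {"slide": [0,0,0],"dr": [0,0,0],"claw": 0.15},
  ],
)

```text
clock: 12.37
position: [0.5664, -0.0409, 0.2878]
ee_rot: [-3.142, -0.003, 0.0]
force: [-0.3, 0.1, -0.5]
finger_gap: 0.0227
grasp_force: 25.1
```

```bash
python3 - <<'E'
from h import *
o=arm.get_obs();print(o["position"],o["force"])
p=viewer.camera("scene");u=(308,180);im=p["img"].copy()
for z,c in((.130,(255,0,0)),(.109,(0,255,0))):
    cv2.polylines(im,[(np.array([proj(p,X) for X in ring(.594,-.04,z,.077)])*8).astype(int)],True,c,1,shift=3)
cv2.imwrite("pics/c7.png",cv2.resize(im[u[1]-65:u[1]+65,u[0]-80:u[0]+80,::-1],None,fx=4,fy=4))
E
```

```text
[ 0.56640671 -0.040883    0.28777346] [-0.30589631  0.1374416  -0.50915308]
```

View pics/c7.png

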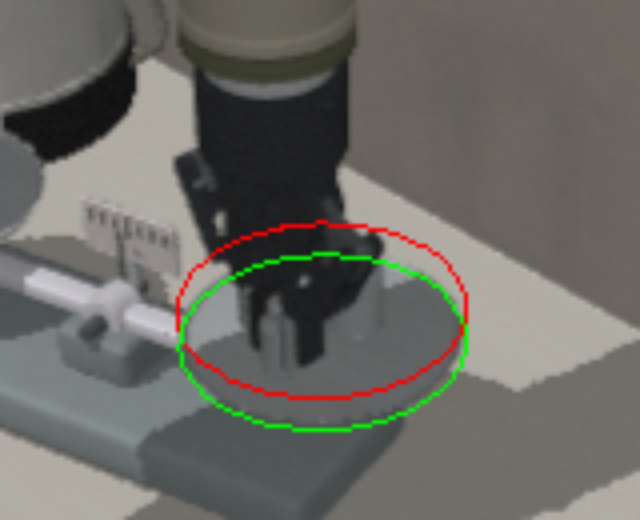

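The pan rim sits almost on the green level outline, with the 200 g standing behind the fingers at (372,300). I release.

>>> move_arm(
  moves=[
    {"slide": [0,0,-0.005],"dr": [0,0,0],"claw": 0.15},
    {"slide": [0,0,0],"dr": [0,0,0],"claw": 0.3},
    {"slide": [0,0,0],"dr": [0,0,0],"claw": 0.4},
    {"slide": [0,0,0],"dr": [0,0,0],"claw": 0.5},
    {"slide": [0,0,0],"dr": [0,0,0],"claw": 0.55},
    {"slide": [0,0,0.02],"dr": [0,0,0],"claw": 0.55},
    {"slide": [0,0,0.1],"dr": [0,0,0],"claw": 0.55},
    {"slide": [0,0,0.15],"dr": [0,0,0],"claw": 0.55},
  ],
)

```text
clock: 13.08
position: [0.5655, -0.0406, 0.3525]
ee_rot: [3.14, 0.003, -0.008]
force: [0.4, 0.7, -0.5]
finger_gap: 0.0469
grasp_force: 0.0
```

>>> move_arm(
  moves=[
    {"slide": [0,0,0.16],"dr": [0,0,0],"claw": 0.55},
    {"slide": [-0.1,0,0.1],"dr": [0,0,0],"claw": 0.55},
    {"slide": [-0.15,0,0.05],"dr": [0,0,0],"claw": 0.55},
    {"slide": [-0.15,0,0],"dr": [0,0,0],"claw": 0.55},
    {"slide": [-0.15,0,0],"dr": [0,0,0],"claw": 0.55},
    {"slide": [0,0,0],"dr": [0,0,0],"claw": 0.55},
    {"slide": [0,0,0],"dr": [0,0,0],"claw": 0.55},
    {"slide": [0,0,0],"dr": [0,0,0],"claw": 0.55},
  ],
)

```text
clock: 13.75
position: [0.4372, -0.0409, 0.4315]
ee_rot: [-3.14, -0.003, -0.001]
force: [0.6, -0.4, -0.6]
finger_gap: 0.0473
grasp_force: 0.0
```

>>> move_arm(
  moves=[
    {"slide": [0,0,0],"dr": [0,0,0],"claw": 0.55},
    {"slide": [0,0,0],"dr": [0,0,0],"claw": 0.55},
    {"slide": [0,0,0],"dr": [0,0,0],"claw": 0.55},
    {"slide": [0,0,0],"dr": [0,0,0],"claw": 0.55},
    {"slide": [0,0,0],"dr": [0,0,0],"claw": 0.55},
    {"slide": [0,0,0],"dr": [0,0,0],"claw": 0.55},
    {"slide": [0,0,0],"dr": [0,0,0],"claw": 0.55},
    {"slide": [0,0,0],"dr": [0,0,0],"claw": 0.55},
  ],
)

```text
clock: 14.42
position: [0.437, -0.0408, 0.4309]
ee_rot: [-3.141, -0.002, 0.001]
force: [1.2, 0.1, 0.5]
finger_gap: 0.0468
grasp_force: 0.0
```

```bash
python3 - <<'E'
from h import *
c=[]
for n,u in(("scene",(308,185)),("top",(266,218))):
    p=viewer.camera(n);im=p["img"].copy()
    cv2.polylines(im,[(np.array([proj(p,X) for X in ring(.594,-.04,.109,.077)])*8).astype(int)],True,(0,255,0),1,shift=3)
    c.append(cv2.resize(im[u[1]-60:u[1]+60,u[0]-66:u[0]+66,::-1],None,fx=3,fy=3))
cv2.imwrite("pics/c8.png",np.hstack(c))
E
```

```text
(no output)
```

View pics/c8.png

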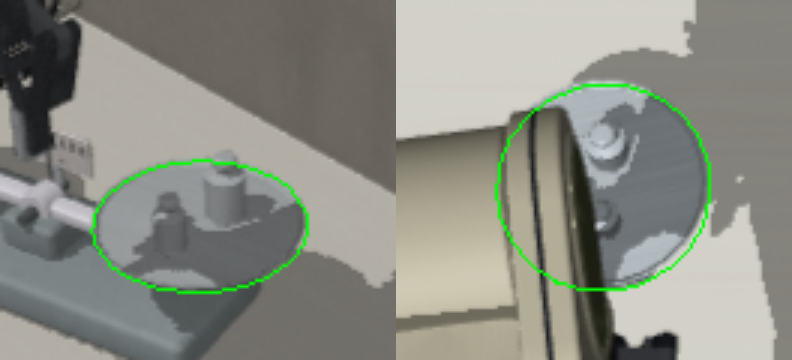

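Both weights stand upright in the pan, the 100 g at crop (170,225) and the 200 g at (225,185). The rim lies on the level outline, so I let it settle a little longer and hand in.

>>> move_arm(
  moves=[
    {"slide": [0,0,0],"dr": [0,0,0],"claw": 0.55},
    {"slide": [0,0,0],"dr": [0,0,0],"claw": 0.55},
    {"slide": [0,0,0],"dr": [0,0,0],"claw": 0.55},
    {"slide": [0,0,0],"dr": [0,0,0],"claw": 0.55},
    {"slide": [0,0,0],"dr": [0,0,0],"claw": 0.55},
    {"slide": [0,0,0],"dr": [0,0,0],"claw": 0.55},
    {"slide": [0,0,0],"dr": [0,0,0],"claw": 0.55},
    {"slide": [0,0,0],"dr": [0,0,0],"claw": 0.55},
  ],
)

```text
clock: 15.18
position: [0.437, -0.0407, 0.4309]
ee_rot: [-3.141, -0.002, 0.001]
force: [0.2, 0.5, -0.5]
finger_gap: 0.0469
grasp_force: 0.0
```

```bash
python3 -c "
from h import *
print(job.close_job())"
```

```text
the job is handed in; nothing more can be done
None
```

I handed the job in at about 15 s: the last picture showed the 200 g and 100 g weights upright side by side in the pan and the beam level, but `close_job()` returned no verdict.

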